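# Cover the topping pots from a stack of lids

## Task

Break time at the pancake stand: cover the four topping pots. Take the stack of lids apart from the top down, and as each lid comes off put it on the pot of its own shape and size, setting it down rather than dropping it, so that it lies flat on the rim and straight with the pot. Leave the pots where they stand and do not knock over the two squeeze bottles between them.

Things in the scene. Friction and masses are not known exactly. Their poses are not given: they have to be found in the camera images.
- lid_small: Steel lid, round, 62 mm across. Hollow collar (38 mm outside, 20 mm deep, 6 mm play in the pot's mouth), plate 8 mm thick that rests on the rim, black knob 20 mm across on top. Origin: centre of the collar's underside, z up; plate's top at z 28 mm, grip's top 44 mm. About 70 g. Starts on top of the stack, on the square lid.
- lid_square: Steel lid, square, 80 mm sides along x and y. Hollow collar (56 mm square outside, 20 mm deep, 6 mm play in the pot's mouth), plate 8 mm thick that rests on the rim, black knob 20 mm across on top. Origin: centre of the collar's underside, z up; plate's top at z 28 mm, grip's top 44 mm. About 120 g. Second in the stack; each lid stands 28 mm above the next, any yaw, nearly centred.
- lid_round: Steel lid, round, 102 mm across. Hollow collar (78 mm outside, 20 mm deep, 6 mm play in the pot's mouth), plate 8 mm thick that rests on the rim, black knob 20 mm across on top. Origin: centre of the collar's underside, z up; plate's top at z 28 mm, grip's top 44 mm. About 150 g. Starts third from the top of the stack, on the oblong lid.
- lid_oblong: Steel lid, oblong, 132 mm in x by 94 mm in y. Hollow collar (108 x 70 mm outside, 20 mm deep, 6 mm play in the pot's mouth), plate 8 mm thick that rests on the rim, black bar grip 50 mm long in x, 14 mm thick in y, in the middle on top. Origin: centre of the collar's underside, z up; plate's top at z 28 mm, grip's top 44 mm. About 200 g. Starts at the bottom of the stack, on the table.
- pot_small: white round topping pot, open on top, 58 mm outside diameter, 66 mm tall, wall 4 mm, loose on the table, about 450 g. Origin: centre of its underside, z up. Takes the small round lid: with the lid down on the rim, the lid's origin is 46 mm above the pot's.
- pot_square: white square topping pot, open on top, 76 x 76 mm outside with sides along its x and y, 60 mm tall, wall 4 mm, loose, about 500 g, at any yaw. Origin: centre of its underside, z up. Takes the square lid, any of the four ways round: lid's origin then 40 mm above the pot's.
- pot_round: white round topping pot, open on top, 98 mm outside diameter, 72 mm tall, wall 4 mm, loose, about 450 g. Origin: centre of its underside, z up. Takes the large round lid: lid's origin then 52 mm above the pot's.
- pot_oblong: white oblong topping pot, open on top, 128 mm along its x by 90 mm along its y outside, 52 mm tall, wall 4 mm, loose, about 500 g, at any yaw. Origin: centre of its underside, z up. Takes the oblong lid, either way round: lid's origin then 32 mm above the pot's.
- bottle_a: squeeze bottle of orange batter standing among the pots, 60 mm in diameter, 192 mm tall to the tip of its nozzle, not to be knocked over. Origin: centre of its underside, z up.
- bottle_b: squeeze bottle of blue-green batter standing among the pots, 60 mm in diameter, 192 mm tall to the tip of its nozzle, not to be knocked over. Origin: centre of its underside, z up.
Things that resemble listed ones, but are neither listed nor needed, are in the scene too. What is shaped like the lid_square but green is not meant.

How it is judged:
By the outcome, as a careful person would: the job done as asked, in the order asked, and still so for the second after the job is handed in, with the robot touching nothing.
It also fails if it takes over 128 s, if anything falls off the work surface, if the arm or the gripper's body presses on something with over 40 N, if the wrist force passes 120 N, or if a joint passes its speed limit or range.

## Robot

A 6-joint arm with a two-finger parallel gripper is mounted at the origin on the work surface. World frame = base frame: x ahead of the robot, y to its left, z up, the work surface at z = 0. Lengths are in m, angles in degrees, forces in N, time in s.
With the tool pointing down it reaches from about 0.4 to 0.825 m from the base axis. Payload 7 kg.
Tool frame: the origin (TCP) lies at the very end of the fingers, on their centre line; the grasp point (between the pads) lies hold_point_z behind it (hold_point_z is the distance from the TCP to the grasp point, in m); z points along the fingers, y is the line along which they close (so a half turn about z gives the same grasp; the last joint's range is limited). The gripper opens to 88 mm and grips with 3 to 60 N. Pads are 19 mm wide; open, the fingers measure 130 mm over their backs; the gripper's body (78 mm by 193 mm) begins 47 mm behind the grasp point.
Start: joints at [84.689, 20.546, 0.682, 0, -70.136, -16.507], TCP at [0.251, 0.627, 0.227] pointing down, gripper open.
Joint ranges: [-176.03, 176.03], [-82.01, 121.73], [-58.28, 71.71], [-173.87, 95.51], [-174.79, -0.11], [-173.66, 173.66]. Speed limits (degrees/s): [136.94, 136.94, 172.46, 180, 180, 180].

## Interface

Orientations are given as [roll, pitch, yaw] about the fixed x, y, z axes, in that order (R = Rz(yaw) Ry(pitch) Rx(roll)).
In Python, from plant import get_obs, snapshot, close_job, hold_point_z gives the robot as it stands.
- The arm moves only by the tool play_rows, never from a script. Its argument "commands" is a list that holds one entry, the list of rows, each a list of 7 numbers: the shift along the tool's x, y, z in cm, then the turn, a rotation vector about the tool's x, y, z in degrees, then the opening, from 0 (shut) to 1 (fully open). In form: [[[x, y, z, ax, ay, az, fingers], ...]]. A call has 1 to 20 rows; each row is the pose to reach, as a shift and turn from the pose commanded when the call began, along the tool's axes at that moment; what a row does not reach only later rows make up. A row lasts 1/12 s, in which the tool goes at most 41.7 mm and 7.16 degrees, less where a joint would pass 70% of its speed; a pose out of reach is approached as far as the arm can. A call with a gripper value outside its range is refused whole. The fingers move at their own pace and stop on an object; the grip force is fixed at half the most. Time passes only in rows, so rows that repeat a pose let the fingers close. It gives the time, the measured TCP pose, the force, the opening and the grip force at its end, in the units of the state.
- get_obs(): the state, without advancing time (a new reading comes with each control period).
- snapshot(name): name is "side" or "top"; returns a dict with "frame" (400x640x3 uint8, red, green, blue), "camera_matrix" (3x3 intrinsics, pixels), "dist" ([k1, k2, p1, p2, k3] as OpenCV has them; the pictures are not rectified), "origin" and "attitude" of the camera in the world. Camera axes: x right, y down, z forward; pixel columns grow to the right and rows downward; lengths in m; the calibration is good to about 2 mm. A picture is of the moment at which its call begins. There is no depth.
- close_job(): hands the job in; it is judged then, once.
The state is a dict: "clock": time; "joint_pos": joint angles; "qvel": joint speeds; "tau": joint torques, N m; "tool_pos": TCP position; "orientation": TCP orientation; "force": force on the tool from outside, world axes, zero at the start; "moment": the same for the moment, N m; "opening": finger opening in m; "gripper_force": force on a finger pad.
Only numpy, scipy, OpenCV 4.12 (cv2) and the standard library are available. Lean on these libraries where they do the work, as an engineer would, in place of code of your own. Each camera call takes 0.05 s, during which the arm holds its last target. There are 200 camera calls.

## Working session

There is one attempt and no reset: what is moved stays moved. The work goes in short steps, Python scripts to look and compute and a tool call to move; the robot and the scene stay as the last step left them, time stands still between calls to the robot, and variables do not carry over. Pictures are saved under pics/ and viewed, at most 14 in all, crops included, and the job is handed in when it is done.

Besides the shell and the picture viewer there is one more tool, called after "Request:" as name(argument=value, ...) on one line, values as JSON. play_rows: Moves the arm, as the interface text tells. Its arguments: {"type":"object","properties":{"commands":{"type":"array","items":{"type":"array","items":{"type":"array","items":{"type":"number"}}}}},"required":["commands"]}

```bash
mkdir -p pics; ls
python3 - <<'E'
from plant import *
import cv2,numpy as np
print(get_obs(),hold_point_z)
for n in("side","top"):
    s=snapshot(n);cv2.imwrite(f"pics/{n}0.png",s["frame"][:,:,::-1])
    print({k:v for k,v in s.items() if k!="frame"})
E
```

```text
pics
{'clock': 0.0, 'joint_pos': array([ 8.46886694e+01,  2.05930378e+01,  6.34541853e-01, -2.06709052e-02,
       -7.01353562e+01, -1.65039712e+01]), 'qvel': array([ 0.04983631,  0.13161287, -0.12004083,  0.05519123, -0.02922265,
       -0.02530476]), 'tau': array([ 5.12811657e-04, -5.82718241e+01,  2.93053436e+01,  6.99672773e+00,
        6.93808499e-03, -1.57439986e-04]), 'tool_pos': array([0.25071335, 0.62619361, 0.22560869]), 'orientation': array([ 1.79904494e+02, -8.03309876e-03, -2.18223349e+01]), 'force': array([0.18237553, 0.07468922, 0.2516144 ]), 'moment': array([ 0.00310491, -0.01471301,  0.00914688]), 'gripper_force': 0.0, 'opening': 0.08758168819262682} 0.0188
{'camera_matrix': array([[491.32505306,   0.        , 326.69096837],
       [  0.        , 491.32505306, 197.18662591],
       [  0.        ,   0.        ,   1.        ]]), 'dist': array([-0.09313753,  0.        ,  0.        ,  0.        ,  0.        ]), 'origin': array([-0.0618512 , -1.07731651,  0.7961854 ]), 'attitude': array([-1.20194041e+02, -1.16367714e-01, -2.84160080e+01])}
{'camera_matrix': array([[407.45107105,   0.        , 312.83562732],
       [  0.        , 407.45107105, 192.35451275],
       [  0.        ,   0.        ,   1.        ]]), 'dist': array([-0.05026711,  0.        ,  0.        ,  0.        ,  0.        ]), 'origin': array([ 0.29147755, -0.00455449,  1.13856065]), 'attitude': array([-1.67307356e+02, -1.10215089e-01, -8.86323195e+01])}
```

View pics/top0.png

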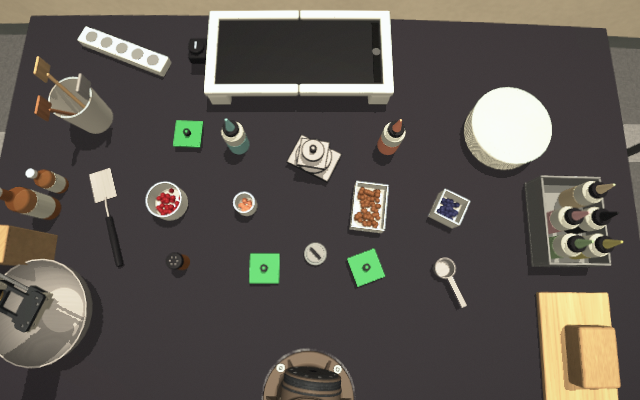

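View pics/side0.png

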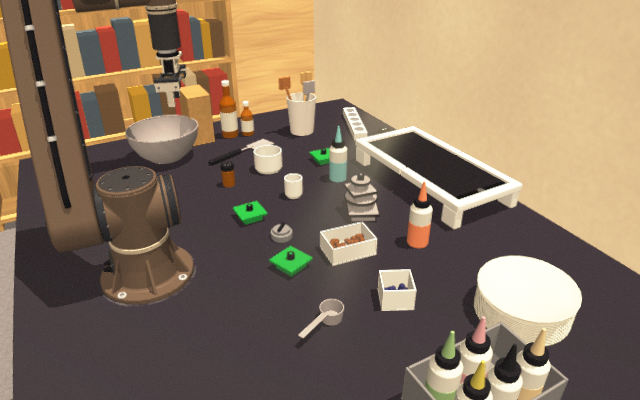

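```bash
cat > h.py <<'E'
import cv2,numpy as np
from scipy.spatial.transform import Rotation as R
from plant import *
def cam(s): return s["camera_matrix"],s["dist"],s["origin"],R.from_euler("xyz",s["attitude"],degrees=True).as_matrix()
def toplane(s,uv,z):
    K,d,o,M=cam(s)
    p=cv2.undistortPoints(np.float64(uv).reshape(-1,1,2),K,d).reshape(-1,2)
    r=np.c_[p,np.ones(len(p))]@M.T
    return o+r*((z-o[2])/r[:,2])[:,None]
def topix(s,P):
    K,d,o,M=cam(s)
    return cv2.projectPoints(np.float64((np.float64(P).reshape(-1,3)-o)@M),np.zeros(3),np.zeros(3),K,d)[0].reshape(-1,2)
def crop(s,x,y,w,h,k): return cv2.resize(s["frame"][y:y+h,x:x+w,::-1],None,fx=k,fy=k,interpolation=cv2.INTER_CUBIC)
E
python3 - <<'E'
from h import *
t=snapshot("top");d=snapshot("side")
a=crop(t,280,125,70,65,6);b=crop(d,325,165,70,65,6)
c=np.vstack([np.hstack([a,b]),])
cv2.imwrite("pics/stack.png",c[:, :800] if c.shape[1]>800 else c)
def q(x,y): return cv2.resize(crop(t,x,y,56,48,7),(392,288))
cv2.imwrite("pics/pots.png",np.vstack([np.hstack([q(138,178),q(217,180)]),np.hstack([q(341,184),q(421,185)])]))
E
```

```text
(no output)
```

View pics/stack.png

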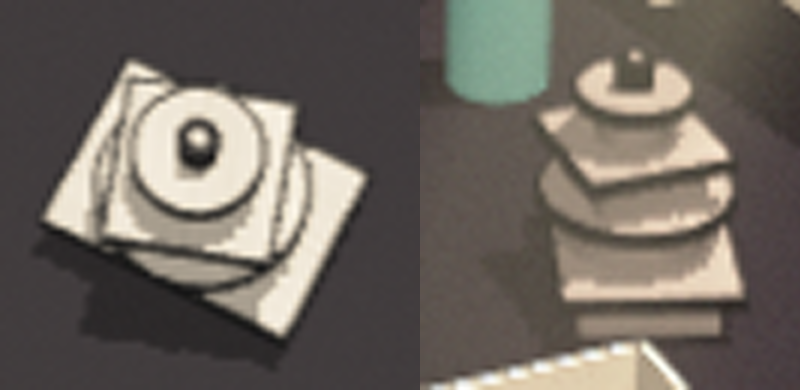

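View pics/pots.png

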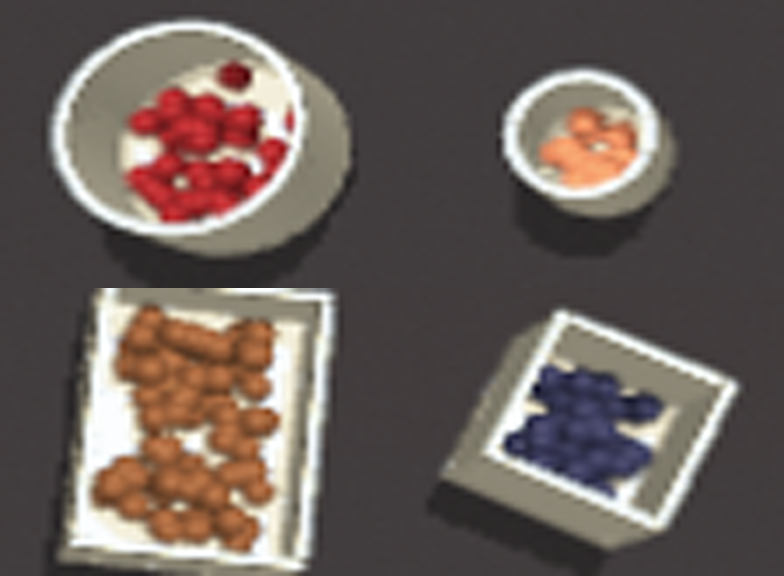

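```bash
cat > rims.py <<'E'
from h import *
def hull(s,box,thr,k=8,largest=False):
    x,y,w,h=box
    g=cv2.resize(s["frame"][y:y+h,x:x+w].min(2),None,fx=k,fy=k,interpolation=cv2.INTER_CUBIC)
    m=(g>thr).astype(np.uint8)
    cs,_=cv2.findContours(m,cv2.RETR_EXTERNAL,cv2.CHAIN_APPROX_NONE)
    c=max(cs,key=lambda c:cv2.contourArea(cv2.convexHull(c)))
    p=c.reshape(-1,2)
    return cv2.convexHull(p).reshape(-1,2), p
def topx(p,box,k=8): return (p+.5)/k-.5+np.array(box[:2])
def fit(P,kind):
    Q=np.float32(P[:,:2]*1000)
    if kind=="c": (c,a,an)=cv2.fitEllipse(Q)
    else: (c,a,an)=cv2.minAreaRect(Q)
    return np.round(c,1),np.round(a,1),round(an,1)
E
python3 - <<'E'
from rims import *
boxes={"top":dict(round=(138,178,56,48,.072,'c'),small=(217,180,56,48,.066,'c'),oblong=(341,176,56,62,.052,'r'),square=(421,182,56,54,.060,'r')),
"side":dict(round=(245,140,45,38,.072,'c'),small=(277,168,32,34,.066,'c'),oblong=(312,218,70,50,.052,'r'),square=(370,262,54,54,.060,'r'))}
for n in boxes:
    s=snapshot(n)
    for o,b in boxes[n].items():
        for t in (200,225):
            H,p=hull(s,b[:4],t)
            e=cv2.approxPolyDP(H,3,True).reshape(-1,2) if b[5]=='r' else p
            print(n,o,t,fit(toplane(s,topx(H,b),b[4]),b[5]), len(H))
E
```

```text
top round 200 (array([504.2, 401.1]), array([97. , 97.5]), 132.4) 54
top round 225 (array([504.2, 401.1]), array([95.7, 96.3]), 115.1) 54
top small 200 (array([502.1, 184.9]), array([57. , 57.8]), 169.4) 47
top small 225 (array([505.2, 184.4]), array([49.1, 55.3]), 168.7) 32
top oblong 200 (array([ 504. , -155.9]), array([ 90.4, 128.2]), 84.2) 27
top oblong 225 (array([ 497.2, -154.4]), array([ 87.6, 113.5]), 84.2) 18
top square 200 (array([ 504.5, -378.2]), array([76.3, 76.2]), 63.9) 31
top square 225 (array([ 481.3, -392.3]), array([46.7, 95.7]), 23.9) 20
side round 200 (array([503.8, 406.9]), array([ 97.5, 119.4]), 165.9) 30
side round 225 (array([517.1, 449.3]), array([ 9.6, 19.5]), 59.2) 17
side small 200 (array([500.4, 184.9]), array([57.1, 64.6]), 162.6) 29
side small 225 (array([482.7, 189. ]), array([18.9, 40.9]), 169.6) 17
side oblong 200 (array([ 558.2, -171.9]), array([98.4, 40.8]), 56.3) 21
side oblong 225 (array([ 441.5, -147.3]), array([82.9,  3.8]), 84.1) 15
side square 200 (array([ 503.1, -378.2]), array([79.8, 76.3]), 64.3) 27
side square 225 (array([ 503.3, -377.8]), array([76.6, 75.5]), 63.7) 26
```

```bash
cat >> rims.py <<'E'
def plate(s,box,seed,z,kind,thr,k=8):
    x,y,w,h=box
    g=cv2.resize(s["frame"][y:y+h,x:x+w].min(2),None,fx=k,fy=k,interpolation=cv2.INTER_CUBIC)
    n,l=cv2.connectedComponents((g>thr).astype(np.uint8),connectivity=4)
    i=l[int((seed[1]-y)*k),int((seed[0]-x)*k)]
    if not i: return None
    cs,_=cv2.findContours((l==i).astype(np.uint8),cv2.RETR_EXTERNAL,cv2.CHAIN_APPROX_NONE)
    H=cv2.convexHull(max(cs,key=cv2.contourArea)).reshape(-1,2)
    return fit(toplane(s,topx(H,box),z),kind)
E
python3 - <<'E'
from rims import *
t=snapshot("top");d=snapshot("side")
print("tips",toplane(t,[[230,120],[399,121]],.192),toplane(d,[[338,126],[423,182]],.192))
print("tall things in top: bottle base px",topix(t,[[.5,.18,0]]))
for th in (110,130,150,170,190):
    print(th,plate(t,(280,125,70,65),(308,152),.112,'c',th),plate(t,(280,125,70,65),(326,167-3),.084,'r',th),plate(d,(325,165,70,65),(356,183),.112,'c',th))
# dark knob blob centroid
g=t["frame"].max(2)[142:156,305:321]; print(g)
E
```

```text
tips [[ 0.68419257  0.20924235  0.192     ]
 [ 0.69194142 -0.211433    0.192     ]] [[ 0.68579545  0.22433432  0.192     ]
 [ 0.69081564 -0.21389633  0.192     ]]
tall things in top: bottle base px [[248.93571905 207.27260285]]
110 (array([617.3,  -0.8]), array([119.4, 150.7]), 153.6) (array([632.6,  -4. ]), array([122.5,  99.4]), 64.6) (array([638.7,   5. ]), array([57.5, 62.3]), 150.8)
130 (array([617.4,  -1.1]), array([115.6, 153.1]), 153.5) (array([632.5,  -4. ]), array([121.6,  98.3]), 64.6) None
150 (array([639. ,   2.8]), array([55.5, 56.2]), 178.8) None None
170 (array([638.9,   2.8]), array([54.7, 54.8]), 91.4) None None
190 (array([638.9,   2.7]), array([53.4, 53.9]), 97.7) None None
[[142 222 238 238 239 239 237 239 239 235 237 238 238 238 204 138]
 [224 240 239 239 239 240 236 237 236 235 237 238 238 238 239 203]
 [241 240 239 239 240 237 207 188 186 220 234 237 238 238 239 238]
 [241 240 239 240 237 189 101  73  70  93 166 228 238 238 237 238]
 [242 240 239 240 193 100  84 151 148  93  63 205 236 238 238 239]
 [242 240 239 240 164  60 171 230 236 159  64 119 220 237 237 239]
 [242 240 240 240 166  62 131 217 231 166  81 122 222 238 237 239]
 [242 240 241 241 163  58  67 120 145 103  63 122 221 238 236 239]
 [242 241 241 241 162  54  61  62  62  65  49 169 230 238 237 239]
 [242 241 241 242 179  65  28  38  41  28  44 212 238 238 238 240]
 [241 241 242 242 206 119  63  43  36  57 136 224 239 237 239 239]
 [241 242 242 242 205 169 147 114 103 162 228 239 239 237 239 240]
 [242 242 243 242 213 183 181 178 180 229 240 239 239 237 239 239]
 [240 242 243 242 241 241 240 238 239 241 240 240 238 237 240 238]]
```

```bash
cat > go.py <<'E'
import sys
from h import *
# usage: go.py x y z yaw (mm, deg): shift in cm along tool axes and turn about tool z
x,y,z,yaw=map(float,sys.argv[1:5]); o=get_obs()
p=o["tool_pos"]*1000; e=o["orientation"]; M=R.from_euler("xyz",e,degrees=True)
D=R.from_euler("xyz",[180,0,yaw],degrees=True)
print("t",round(o["clock"],2),"p",p.round(1),"e",e.round(2),"F",o["force"].round(1),"open",round(o["opening"]*1000,1),"gf",round(o["gripper_force"],1))
print("shift",(M.inv().apply(np.array([x,y,z])-p)/10).round(2),"turn",(M.inv()*D).as_rotvec(degrees=True).round(2))
E
python3 go.py 639 3 227 0;python3 go.py 639 3 227 0
```

```text
t 0.4 p [250.9 626.6 226.4] e [179.99  -0.   -21.82] F [-0.2 -0.3  0.4] open 87.9 gf 0.0
shift [ 5.921e+01  4.346e+01 -5.000e-02] turn [ 1.000e-02  0.000e+00 -2.182e+01]
t 0.4 p [250.9 626.6 226.4] e [179.99  -0.   -21.82] F [-0.2 -0.3  0.4] open 87.9 gf 0.0
shift [ 5.921e+01  4.346e+01 -5.000e-02] turn [ 1.000e-02  0.000e+00 -2.182e+01]
```

Request:
play_rows(commands=[[[59.2,43.5,0,0,0,-21.8,0.6],[59.2,43.5,0,0,0,-21.8,0.6],[59.2,43.5,0,0,0,-21.8,0.6],[59.2,43.5,0,0,0,-21.8,0.6],[59.2,43.5,0,0,0,-21.8,0.6],[59.2,43.5,0,0,0,-21.8,0.6],[59.2,43.5,0,0,0,-21.8,0.6],[59.2,43.5,0,0,0,-21.8,0.6],[59.2,43.5,0,0,0,-21.8,0.6],[59.2,43.5,0,0,0,-21.8,0.6],[59.2,43.5,0,0,0,-21.8,0.6],[59.2,43.5,0,0,0,-21.8,0.6],[59.2,43.5,0,0,0,-21.8,0.6],[59.2,43.5,0,0,0,-21.8,0.6],[59.2,43.5,0,0,0,-21.8,0.6],[59.2,43.5,0,0,0,-21.8,0.6],[59.2,43.5,0,0,0,-21.8,0.6],[59.2,43.5,0,0,0,-21.8,0.6],[59.2,43.5,0,0,0,-21.8,0.6],[59.2,43.5,0,0,0,-21.8,0.6]]])

```text
clock: 2.07
tool_pos: [0.6391, 0.0011, 0.2259]
orientation: [180.0, 0.1, -0.2]
force: [-0.1, -0.7, -0.6]
opening: 0.0525
gripper_force: 0.0
```

```bash
python3 go.py 639 3 114.5 0
```

```text
t 2.07 p [639.1   1.1 225.9] e [ 1.7999e+02  5.0000e-02 -1.9000e-01] F [-0.1 -0.7 -0.6] open 52.5 gf 0.0
shift [-0.   -0.19 11.14] turn [ 0.01  0.05 -0.19]
```

Request:
play_rows(commands=[[[0,-0.1,3,0,0,0,0.6],[0,-0.1,6,0,0,0,0.6],[0,-0.1,8,0,0,0,0.6],[0,-0.1,9.5,0,0,0,0.6],[0,-0.1,10.5,0,0,0,0.6],[0,-0.1,11.1,0,0,0,0.6],[0,-0.1,11.1,0,0,0,0.6],[0,-0.1,11.1,0,0,0,0.6],[0,-0.1,11.1,0,0,0,0.6]]])

```text
clock: 2.82
tool_pos: [0.6395, 0.0041, 0.1169]
orientation: [-180.0, -0.1, 0.0]
force: [-0.1, -0.4, 0.7]
opening: 0.0526
gripper_force: 0.0
```

```bash
python3 go.py 639 3 114.5 0; python3 -c "
from h import *
cv2.imwrite('pics/g1.png',crop(snapshot('side'),310,110,100,100,6))"
```

```text
t 2.82 p [639.5   4.1 116.9] e [-1.7998e+02 -1.1000e-01  1.0000e-02] F [-0.1 -0.4  0.7] open 52.6 gf 0.0
shift [-0.05  0.11  0.24] turn [-0.02 -0.11  0.01]
```

View pics/g1.png

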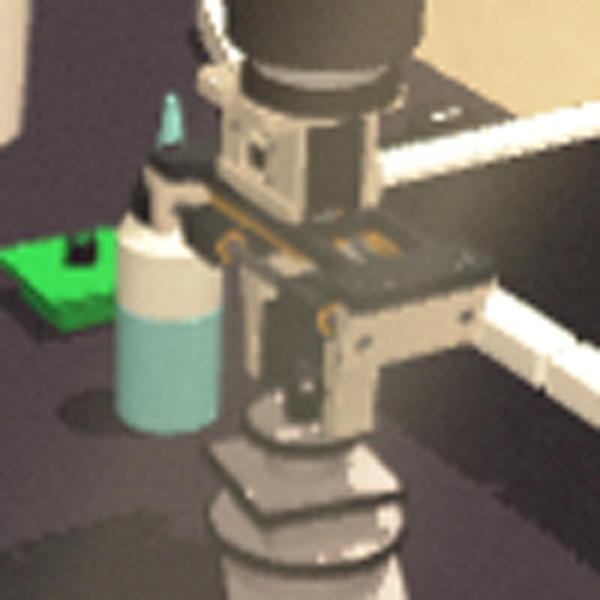

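The fingers straddle the small lid's knob (crop about (300,400)), the near finger clear of the plate. Closing.

Request:
play_rows(commands=[[[0,0.05,0.1,0,0,0,0.6],[0,0.05,0.1,0,0,0,0],[0,0.05,0.1,0,0,0,0],[0,0.05,0.1,0,0,0,0],[0,0.05,0.1,0,0,0,0],[0,0.05,0.1,0,0,0,0],[0,0.05,0.1,0,0,0,0],[0,0.05,0.1,0,0,0,0],[0,0.05,0.1,0,0,0,0],[0,0.05,0.1,0,0,0,0]]])

```text
clock: 3.7
tool_pos: [0.6388, 0.0033, 0.1146]
orientation: [180.0, -0.0, -0.0]
force: [-0.3, -0.9, 0.8]
opening: 0.0179
gripper_force: 30.0
```

```bash
python3 go.py 502 185 200 0
```

```text
t 3.7 p [638.8   3.3 114.6] e [ 1.8e+02 -0.0e+00 -1.0e-02] F [-0.3 -0.9  0.8] open 17.9 gf 30.0
shift [-13.69 -18.17  -8.54] turn [ 0.   -0.   -0.01]
```

Request:
play_rows(commands=[[[0,0,-1,0,0,0,0],[0,0,-3,0,0,0,0],[0,0,-6,0,0,0,0],[-1,-1.5,-8.5,0,0,0,0],[-3,-4,-8.5,0,0,0,0],[-5,-7,-8.5,0,0,0,0],[-7.5,-10,-8.5,0,0,0,0],[-10,-13,-8.5,0,0,0,0],[-12,-16,-8.5,0,0,0,0],[-13.2,-17.5,-8.5,0,0,0,0],[-13.7,-18.2,-8.5,0,0,0,0],[-13.7,-18.2,-8.5,0,0,0,0],[-13.7,-18.2,-8.5,0,0,0,0],[-13.7,-18.2,-8.5,0,0,0,0]]])

```text
clock: 4.87
tool_pos: [0.5023, 0.1848, 0.1998]
orientation: [180.0, -0.0, -0.0]
force: [0.5, 0.4, -1.6]
opening: 0.018
gripper_force: 30.0
```

```bash
python3 go.py 502 185 80 0; python3 -c "
from h import *
a=crop(snapshot('side'),260,110,100,100,4);b=crop(snapshot('top'),205,140,100,100,4)
cv2.imwrite('pics/h1.png',np.hstack([a,b]))"
```

```text
t 4.87 p [502.3 184.8 199.8] e [ 1.8e+02 -1.0e-02 -4.0e-02] F [ 0.5  0.4 -1.6] open 18.0 gf 30.0
shift [-0.03 -0.02 11.98] turn [ 0.   -0.01 -0.04]
```

View pics/h1.png

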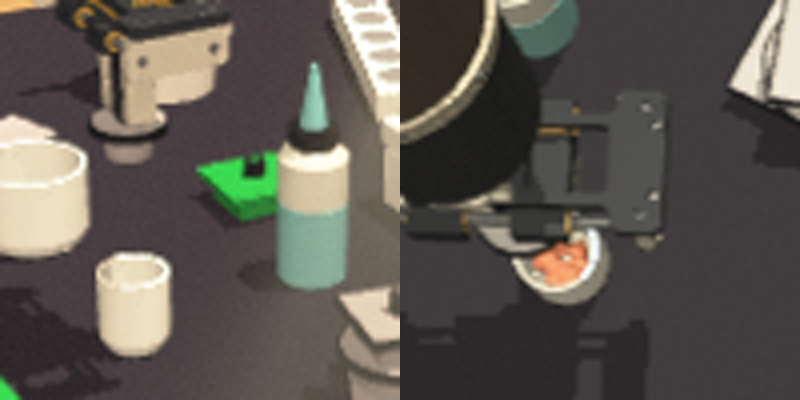

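Request:
play_rows(commands=[[[0,0,3,0,0,0,0],[0,0,6,0,0,0,0],[0,0,8,0,0,0,0],[0,0,9.2,0,0,0,0],[0,0,9.7,0,0,0,0],[0,0,9.7,0,0,0,0],[0,0,9.7,0,0,0,0],[0,0,9.7,0,0,0,0],[0,0,9.7,0,0,0,0]]])

```text
clock: 5.72
tool_pos: [0.5026, 0.1856, 0.1037]
orientation: [-179.9, -0.1, -0.0]
force: [-0.4, -0.5, -1.3]
opening: 0.018
gripper_force: 30.0
```

```bash
python3 go.py 502 185 80 0; python3 -c "
from h import *
a=crop(snapshot('side'),265,140,56,64,9)
cv2.imwrite('pics/h2.png',a)"
```

```text
t 5.72 p [502.6 185.6 103.7] e [-1.7994e+02 -9.0000e-02 -2.0000e-02] F [-0.4 -0.5 -1.3] open 18.0 gf 30.0
shift [-0.06  0.06  2.37] turn [-0.06 -0.09 -0.02]
```

View pics/h2.png

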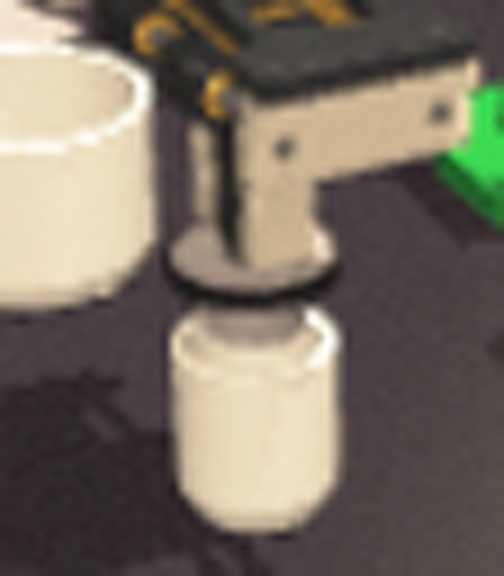

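The plate (crop columns 168–340) is centred above the pot (172–340); lowering.

Request:
play_rows(commands=[[[0,0.05,0.5,0,0,0,0],[0,0.05,0.9,0,0,0,0],[0,0.05,1.2,0,0,0,0],[0,0.05,1.5,0,0,0,0],[0,0.05,1.8,0,0,0,0],[0,0.05,2.0,0,0,0,0],[0,0.05,2.2,0,0,0,0],[0,0.05,2.2,0,0,0,0],[0,0.05,2.2,0,0,0,0]]])

```text
clock: 6.52
tool_pos: [0.5018, 0.1848, 0.0805]
orientation: [180.0, 0.0, -0.0]
force: [-0.1, 0.0, -0.2]
opening: 0.0178
gripper_force: 30.0
```

```bash
python3 go.py 502 185 76.6 0
```

```text
t 6.52 p [501.8 184.8  80.5] e [ 1.7999e+02  1.0000e-02 -1.0000e-02] F [-0.1  0.  -0.2] open 17.8 gf 30.0
shift [ 0.02 -0.02  0.39] turn [ 0.01  0.01 -0.01]
```

Request:
play_rows(commands=[[[0,0,0.1,0,0,0,0],[0,0,0.2,0,0,0,0],[0,0,0.3,0,0,0,0],[0,0,0.35,0,0,0,0],[0,0,0.35,0,0,0,0],[0,0,0.35,0,0,0,0]]])

```text
clock: 7.02
tool_pos: [0.5021, 0.1849, 0.0777]
orientation: [-180.0, -0.0, -0.0]
force: [-1.5, -0.8, 5.6]
opening: 0.0177
gripper_force: 30.0
```

Request:
play_rows(commands=[[[0,0,0,0,0,0,0.4],[0,0,0,0,0,0,0.4],[0,0,0,0,0,0,0.4],[0,0,0,0,0,0,0.4],[0,0,-0.5,0,0,0,0.5],[0,0,-1.5,0,0,0,0.6],[0,0,-3.5,0,0,0,0.6],[0,0,-7,0,0,0,0.6],[0,0,-11,0,0,0,0.6],[0,0,-13,0,0,0,0.6],[-10,2,-13,0,0,0,0.6],[-10,2,-13,0,0,0,0.6],[-10,2,-13,0,0,0,0.6],[-10,2,-13,0,0,0,0.6]]])

```text
clock: 8.18
tool_pos: [0.3988, 0.1635, 0.2085]
orientation: [-179.9, -0.0, 0.0]
force: [-0.7, -0.3, 0.5]
opening: 0.0528
gripper_force: 0.0
```

```bash
python3 go.py 639 3 114.5 0
python3 - <<'E'
from rims import *
t=snapshot('top');d=snapshot('side')
a=crop(d,265,140,56,64,6);b=crop(t,280,125,70,64,6)
cv2.imwrite('pics/h3.png',np.hstack([a,b]))
for th in (140,160,180,200): print(th,plate(t,(280,125,70,65),(309,152),.084,'r',th),plate(t,(217,180,56,48),(238,204),.074,'c',th),plate(d,(277,160,36,40),(288,178),.074,'c',th))
E
```

```text
t 8.18 p [398.8 163.5 208.5] e [-1.7988e+02 -4.0000e-02  2.0000e-02] F [-0.7 -0.3  0.5] open 52.8 gf 0.0
shift [24.01 16.08  9.38] turn [-0.12 -0.04  0.02]
140 (array([632.5,  -3.9]), array([121.1,  97.8]), 64.6) None (array([502. , 188.2]), array([55.4, 57.1]), 165.0)
160 (array([639.2,   1.8]), array([74.5, 74.2]), 81.7) None (array([501.8, 187.8]), array([53.8, 54.5]), 27.0)
180 (array([639.1,   1.8]), array([73. , 73.2]), 81.7) None (array([501.8, 187.9]), array([50.4, 52.9]), 47.3)
200 None None None
```

View pics/h3.png

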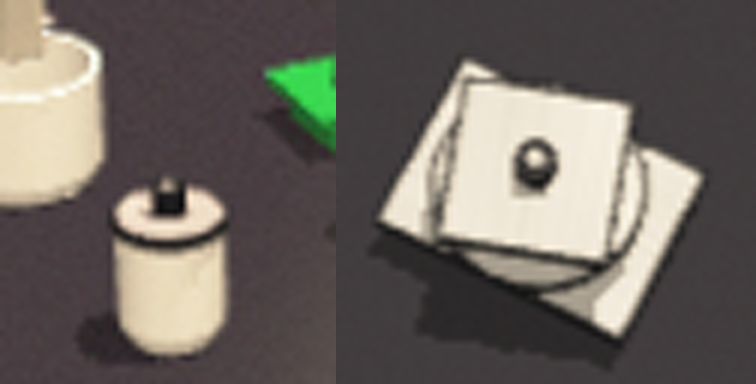

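Request:
play_rows(commands=[[[24,16.1,0,0,0,0,0.5],[24,16.1,0,0,0,0,0.5],[24,16.1,0,0,0,0,0.5],[24,16.1,0,0,0,0,0.5],[24,16.1,0,0,0,0,0.5],[24,16.1,0,0,0,0,0.5],[24,16.1,0,0,0,0,0.5],[24,16.1,0,0,0,0,0.5],[24,16.1,0,0,0,0,0.5],[24,16.1,3,0,0,0,0.5],[24,16.1,6,0,0,0,0.5],[24,16.1,8.5,0,0,0,0.5],[24,16.1,10.5,0,0,0,0.5],[24,16.1,10.5,0,0,0,0.5],[24,16.1,10.5,0,0,0,0.5],[24,16.1,10.5,0,0,0,0.5],[24,16.1,10.5,0,0,0,0.5]]])

```text
clock: 9.7
tool_pos: [0.643, 0.0042, 0.1041]
orientation: [-180.0, -0.2, 0.0]
force: [0.1, 1.1, 0.8]
opening: 0.0439
gripper_force: 0.0
```

```bash
python3 go.py 639.2 2 86.5 0
```

```text
t 9.7 p [643.    4.2 104.1] e [-1.7997e+02 -1.7000e-01  2.0000e-02] F [0.1 1.1 0.8] open 43.9 gf 0.0
shift [-0.39  0.22  1.76] turn [-0.03 -0.17  0.02]
```

Request:
play_rows(commands=[[[-0.3,0.2,0.8,0,0,0,0.5],[-0.3,0.2,1.4,0,0,0,0.5],[-0.3,0.2,1.7,0,0,0,0.5],[-0.3,0.2,1.7,0,0,0,0.5],[-0.3,0.2,1.7,0,0,0,0.5],[-0.3,0.2,1.7,0,0,0,0.5],[-0.3,0.2,1.7,0,0,0,0.5]]])

```text
clock: 10.28
tool_pos: [0.639, 0.0018, 0.0853]
orientation: [-180.0, -0.0, -0.0]
force: [-0.6, 0.1, -0.1]
opening: 0.0438
gripper_force: 0.0
```

```bash
python3 go.py 639.2 2 86.5 0
```

```text
t 10.28 p [639.    1.8  85.3] e [-1.8e+02 -2.0e-02 -1.0e-02] F [-0.6  0.1 -0.1] open 43.8 gf 0.0
shift [ 0.02 -0.02 -0.12] turn [-0.   -0.02 -0.01]
```

Request:
play_rows(commands=[[[0,0,-0.1,0,0,0,0],[0,0,-0.1,0,0,0,0],[0,0,-0.1,0,0,0,0],[0,0,-0.1,0,0,0,0],[0,0,-0.1,0,0,0,0],[0,0,-0.1,0,0,0,0],[0,0,-0.1,0,0,0,0],[0,0,-0.1,0,0,0,0],[0,0,-1,0,0,0,0],[0,0,-3,0,0,0,0],[0,0,-6,0,0,0,0],[-1.5,0,-9,0,0,0,0],[-4,1,-10,0,0,0,0],[-7,3,-10,0,0,0,0],[-10,6,-10,0,0,0,0],[-12,9,-10,0,0,0,0],[-13.4,12,-10,0,0,4,0],[-13.4,15,-10,0,0,8,0],[-13.4,18,-10,0,0,12,0],[-13.4,21,-10,0,0,16,0]]])

```text
clock: 11.95
tool_pos: [0.5043, -0.2095, 0.1862]
orientation: [-180.0, -0.1, -16.2]
force: [1.3, -0.5, -0.3]
opening: 0.0182
gripper_force: 30.0
```

```bash
python3 go.py 504.5 -378.2 186.5 -17.8
```

```text
t 11.95 p [ 504.3 -209.5  186.2] e [-1.7998e+02 -8.0000e-02 -1.6190e+01] F [ 1.3 -0.5 -0.3] open 18.2 gf 30.0
shift [ 4.72 16.2  -0.03] turn [-0.02 -0.08  1.61]
```

Request:
play_rows(commands=[[[0.9,3,0,0,0,1.8,0],[1.8,6.2,0,0,0,1.8,0],[2.7,9.4,0,0,0,1.8,0],[3.6,12.4,0,0,0,1.8,0],[4.3,14.6,0,0,0,1.8,0],[4.6,15.8,0,0,0,1.8,0],[4.7,16.2,0,0,0,1.8,0],[4.7,16.2,0,0,0,1.8,0],[4.7,16.2,0,0,0,1.8,0],[4.7,16.2,0,0,0,1.8,0],[4.7,16.2,0,0,0,1.8,0],[4.7,16.2,0,0,0,1.8,0]]])

```text
clock: 12.95
tool_pos: [0.5055, -0.376, 0.1854]
orientation: [-180.0, -0.0, -17.7]
force: [0.1, -0.7, -1.9]
opening: 0.0181
gripper_force: 30.0
```

```bash
python3 go.py 504.5 -378.2 98 -17.8;python3 go.py 504.5 -378.2 98 -17.8
```

```text
t 12.95 p [ 505.5 -376.   185.4] e [-1.800e+02 -2.000e-02 -1.775e+01] F [ 0.1 -0.7 -1.9] open 18.1 gf 30.0
shift [-0.03  0.24  8.74] turn [-0.   -0.02  0.05]
t 12.95 p [ 505.5 -376.   185.4] e [-1.800e+02 -2.000e-02 -1.775e+01] F [ 0.1 -0.7 -1.9] open 18.1 gf 30.0
shift [-0.03  0.24  8.74] turn [-0.   -0.02  0.05]
```

Request:
play_rows(commands=[[[0,0.2,3,0,0,0,0],[0,0.2,6,0,0,0,0],[0,0.2,8,0,0,0,0],[0,0.2,9,0,0,0,0],[0,0.2,9.1,0,0,0,0],[0,0.2,9.1,0,0,0,0],[0,0.2,9.1,0,0,0,0],[0,0.2,9.1,0,0,0,0],[0,0.2,9.1,0,0,0,0]]])

```text
clock: 13.7
tool_pos: [0.5054, -0.3791, 0.0955]
orientation: [180.0, -0.1, -17.8]
force: [0.2, -0.1, -0.7]
opening: 0.0175
gripper_force: 30.0
```

```bash
python3 go.py 504.5 -378.2 70.3 -17.8; python3 -c "
from h import *
a=crop(snapshot('side'),355,230,80,90,6)
cv2.imwrite('pics/h4.png',a)"
```

```text
t 13.7 p [ 505.4 -379.1   95.5] e [ 1.7999e+02 -1.4000e-01 -1.7810e+01] F [ 0.2 -0.1 -0.7] open 17.5 gf 30.0
shift [-0.12 -0.06  2.52] turn [ 0.01 -0.14 -0.01]
```

View pics/h4.png

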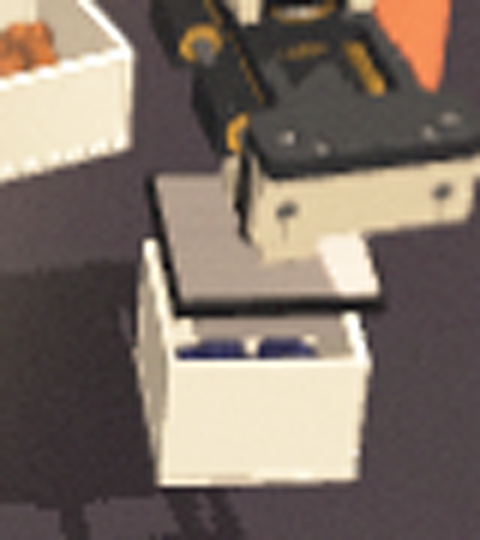

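Run:
```python
from h import *
s=snapshot('side')
def cor(c,h,z,yaw):
    a=np.array([[1,1],[-1,1],[-1,-1],[1,-1]])*h
    r=np.deg2rad(yaw);M=np.array([[np.cos(r),-np.sin(r)],[np.sin(r),np.cos(r)]])
    P=np.c_[a@M.T+c,np.full(4,z)]/1000
    return ((topix(s,P)-[355,230]+.5)*6).round(1)
print("lid top",cor([505,-378.5],40,92.7,-26.1).tolist())
print("pot",cor([504.5,-378.2],38,60,-26.1).tolist())
```

```text
lid top [[349.2, 169.0], [147.2, 174.4], [175.6, 306.4], [389.8, 300.0]]
pot [[336.0, 237.8], [146.7, 243.1], [173.0, 370.2], [373.1, 364.0]]
```

Request:
play_rows(commands=[[[-0.05,0,0.5,0,0,0,0],[-0.05,0,0.9,0,0,0,0],[-0.05,0,1.2,0,0,0,0],[-0.05,0,1.5,0,0,0,0],[-0.05,0,1.8,0,0,0,0],[-0.05,0,2.0,0,0,0,0],[-0.05,0,2.1,0,0,0,0],[-0.05,0,2.1,0,0,0,0],[-0.05,0,2.1,0,0,0,0]]])

```text
clock: 14.55
tool_pos: [0.5042, -0.3787, 0.0731]
orientation: [180.0, 0.0, -17.8]
force: [-0.7, -0.2, -0.8]
opening: 0.0178
gripper_force: 30.0
```

```bash
python3 go.py 504.5 -378.2 70.3 -17.8
```

```text
t 14.55 p [ 504.2 -378.7   73.1] e [180.     0.   -17.81] F [-0.7 -0.2 -0.8] open 17.8 gf 30.0
shift [ 0.02 -0.05  0.28] turn [ 0.    0.   -0.01]
```

Request:
play_rows(commands=[[[0,0,0.1,0,0,0,0],[0,0,0.15,0,0,0,0],[0,0,0.2,0,0,0,0],[0,0,0.25,0,0,0,0],[0,0,0.25,0,0,0,0],[0,0,0.25,0,0,0,0]]])

```text
clock: 15.05
tool_pos: [0.5042, -0.3786, 0.071]
orientation: [180.0, -0.0, -17.8]
force: [-0.2, 2.0, 3.8]
opening: 0.0177
gripper_force: 30.0
```

Request:
play_rows(commands=[[[0,0,0,0,0,0,0.4],[0,0,0,0,0,0,0.4],[0,0,0,0,0,0,0.4],[0,0,0,0,0,0,0.4],[0,0,-0.5,0,0,0,0.5],[0,0,-1.5,0,0,0,0.5],[0,0,-3.5,0,0,0,0.5],[0,0,-7,0,0,0,0.5],[0,0,-11,0,0,0,0.5],[0,0,-13,0,0,0,0.5],[-9,-12,-13,0,0,-6,0.5],[-9,-12,-13,0,0,-12,0.5],[-9,-12,-13,0,0,-17.8,0.5],[-9,-12,-13,0,0,-17.8,0.5],[-9,-12,-13,0,0,-17.8,0.5],[-9,-12,-13,0,0,-17.8,0.5],[-9,-12,-13,0,0,-17.8,0.5]]])

```text
clock: 16.47
tool_pos: [0.4558, -0.237, 0.2017]
orientation: [180.0, -0.1, 0.0]
force: [-0.4, -0.2, 0.1]
opening: 0.0439
gripper_force: 0.0
```

```bash
python3 go.py 639 3 58.5 0
python3 - <<'E'
from rims import *
t=snapshot('top');d=snapshot('side')
a=crop(d,355,240,70,70,5.7);b=crop(t,280,125,70,70,5.7)
cv2.imwrite('pics/h5.png',np.hstack([a,b]))
for th in (140,160,180,200): print(th,plate(t,(280,125,70,65),(309,158),.056,'c',th),plate(t,(421,175,60,60),(442,208),.068,'r',th),plate(d,(365,245,60,60),(390,280),.068,'r',th))
E
```

```text
t 16.47 p [ 455.8 -237.   201.7] e [ 1.7997e+02 -1.0000e-01  2.0000e-02] F [-0.4 -0.2  0.1] open 43.9 gf 0.0
shift [ 18.3  -24.    14.34] turn [ 0.03 -0.1   0.02]
140 None None (array([ 504.5, -376.6]), array([76. , 74.7]), 64.0)
160 None None (array([ 504.5, -376.4]), array([74.7, 74.1]), 64.1)
180 None None (array([ 504.5, -376.5]), array([73.1, 73.3]), 64.1)
200 None None (array([ 504.4, -376.6]), array([71.2, 72.6]), 64.0)
```

View pics/h5.png

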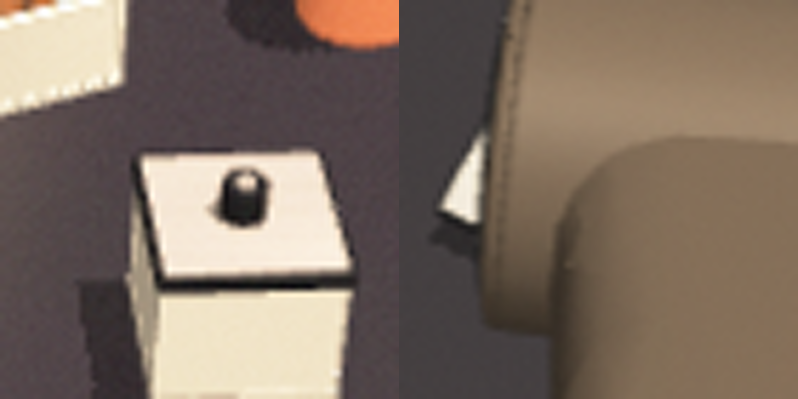

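Square lid lies flat and straight (yaw 64.0° vs pot 63.9°); the arm hides the stack from above, so I measure the round lid from the side.

Run:
```python
from rims import *
d=snapshot('side')
for th in (100,120,140,160,180,190): print(th,[plate(d,(325,165,70,65),p,.056,'c',th) for p in ((347,204),(372,205))])
```

```text
100 [None, None]
120 [None, None]
140 [None, None]
160 [None, None]
180 [None, None]
190 [None, None]
```

Request:
play_rows(commands=[[[-3,-43,0,0,0,0,0.5],[-3,-43,0,0,0,0,0.5],[-3,-43,0,0,0,0,0.5],[-3,-43,0,0,0,0,0.5],[-3,-43,0,0,0,0,0.5],[-3,-43,0,0,0,0,0.5],[-3,-43,0,0,0,0,0.5],[-3,-43,0,0,0,0,0.5],[-3,-43,0,0,0,0,0.5],[-3,-43,0,0,0,0,0.5],[-3,-43,0,0,0,0,0.5],[-3,-43,0,0,0,0,0.5],[-3,-43,0,0,0,0,0.5],[-3,-43,0,0,0,0,0.5]]])

```text
clock: 17.78
tool_pos: [0.4254, 0.1924, 0.2001]
orientation: [179.9, 0.1, -0.1]
force: [0.6, 0.2, -0.2]
opening: 0.0436
gripper_force: 0.0
```

```bash
python3 - <<'E'
from rims import *
t=snapshot('top');d=snapshot('side')
for th in (140,160,180,200):print(th,plate(t,(280,125,70,65),(308,162),.056,'c',th),plate(t,(280,125,70,65),(295,157),.056,'c',th), plate(d,(325,165,70,65),(347,204),.056,'c',th))
print(plate(t,(421,175,60,60),(442,208),.068,'r',180))
for o,b in dict(oblong=(341,176,56,62,.052,'r'),round=(138,178,56,48,.072,'c')).items():
    H,p=hull(t,b[:4],200);print(o,fit(toplane(t,topx(H,b),b[4]),b[5]))
E
python3 go.py 639 3 58.5 0
```

```text
140 (array([636.1,  -2.1]), array([103.1, 189.4]), 153.6) (array([636.1,  -2.1]), array([103.1, 189.4]), 153.6) None
160 (array([6.412e+02, 3.000e-01]), array([95. , 95.7]), 11.3) (array([657.9,  43.9]), array([32.5, 99.7]), 64.2) None
180 (array([6.411e+02, 2.000e-01]), array([93.9, 94.3]), 30.9) None None
200 (array([6.41e+02, 1.00e-01]), array([92.4, 93.1]), 66.5) None None
(array([ 504.7, -379.6]), array([72.6, 72.8]), 63.7)
oblong (array([ 504. , -155.9]), array([ 90.4, 128.2]), 84.2)
t 17.88 p [425.5 192.  200.4] e [ 1.7998e+02  2.0000e-02 -1.2000e-01] F [ 0.9 -0.3 -0. ] open 44.1 gf 0.0
shift [21.39 18.85 14.19] turn [ 0.02  0.02 -0.12]Traceback (most recent call last):
  File "<stdin>", line 6, in <module>
  File "rims.py", line 7, in hull
    c=max(cs,key=lambda c:cv2.contourArea(cv2.convexHull(c)))
ValueError: max() iterable argument is empty
```

Request:
play_rows(commands=[[[21.5,19.1,0,0,0,0,0.5],[21.5,19.1,0,0,0,0,0.5],[21.5,19.1,0,0,0,0,0.5],[21.5,19.1,0,0,0,0,0.5],[21.5,19.1,0,0,0,0,0.5],[21.5,19.1,0,0,0,0,0.5],[21.5,19.1,0,0,0,0,0.5],[21.5,19.1,0,0,0,0,0.5],[21.5,19.1,0,0,0,0,0.5],[21.5,19.1,3,0,0,0,0.5],[21.5,19.1,6,0,0,0,0.5],[21.5,19.1,8.5,0,0,0,0.5],[21.5,19.1,11,0,0,0,0.5],[21.5,19.1,11,0,0,0,0.5],[21.5,19.1,11,0,0,0,0.5],[21.5,19.1,11,0,0,0,0.5],[21.5,19.1,11,0,0,0,0.5],[21.5,19.1,11,0,0,0,0.5]]])

```text
clock: 19.38
tool_pos: [0.6412, 0.0024, 0.0926]
orientation: [-180.0, -0.2, -0.0]
force: [-0.7, -0.5, 0.5]
opening: 0.0441
gripper_force: 0.0
```

```bash
python3 go.py 641.1 0.3 58.5 0
```

```text
t 19.38 p [641.2   2.4  92.6] e [-1.7996e+02 -1.7000e-01 -0.0000e+00] F [-0.7 -0.5  0.5] open 44.1 gf 0.0
shift [-0.02  0.21  3.41] turn [-0.04 -0.17 -0.  ]
```

Request:
play_rows(commands=[[[0,0.15,1.5,0,0,0,0.5],[0,0.15,2.5,0,0,0,0.5],[0,0.15,3.0,0,0,0,0.5],[0,0.15,3.2,0,0,0,0.5],[0,0.15,3.2,0,0,0,0.5],[0,0.15,3.2,0,0,0,0.5],[0,0.15,3.2,0,0,0,0.5],[0,0.15,3.2,0,0,0,0.5]]])

```text
clock: 20.05
tool_pos: [0.6406, 0.0007, 0.0591]
orientation: [-180.0, -0.0, -0.0]
force: [0.2, 0.0, -0.4]
opening: 0.0439
gripper_force: 0.0
```

```bash
python3 go.py 641.1 0.3 58.5 0
```

```text
t 20.05 p [640.6   0.7  59.1] e [-1.7999e+02 -5.0000e-02 -1.0000e-02] F [ 0.2  0.  -0.4] open 43.9 gf 0.0
shift [0.05 0.04 0.06] turn [-0.01 -0.05 -0.01]
```

Request:
play_rows(commands=[[[0,0,0,0,0,0,0],[0,0,0,0,0,0,0],[0,0,0,0,0,0,0],[0,0,0,0,0,0,0],[0,0,0,0,0,0,0],[0,0,0,0,0,0,0],[0,0,0,0,0,0,0],[0,0,0,0,0,0,0],[0,0,-1,0,0,0,0],[0,0,-3,0,0,0,0],[0,0,-6,0,0,0,0],[0,0,-9.5,0,0,0,0],[-2,0,-12,0,0,0,0],[-5,-1,-13,0,0,0,0],[-8,-3,-13,0,0,0,0],[-11,-6,-13,0,0,0,0],[-13,-9,-13,0,0,0,0],[-13.6,-12,-13,0,0,0,0],[-13.6,-15,-13,0,0,0,0],[-13.6,-18,-13,0,0,0,0]]])

```text
clock: 21.72
tool_pos: [0.5034, 0.182, 0.1898]
orientation: [-179.9, -0.1, 0.0]
force: [1.1, -0.7, -1.1]
opening: 0.0175
gripper_force: 30.0
```

```bash
python3 go.py 504.2 401.1 189 0
```

```text
t 21.72 p [503.4 182.  189.8] e [-1.7994e+02 -6.0000e-02  1.0000e-02] F [ 1.1 -0.7 -1.1] open 17.5 gf 30.0
shift [  0.09 -21.91   0.11] turn [-0.06 -0.06  0.01]
```

Request:
play_rows(commands=[[[0,-3.2,0,0,0,0,0],[0,-6.6,0,0,0,0,0],[0,-10,0,0,0,0,0],[0,-13.4,0,0,0,0,0],[0,-16.8,0,0,0,0,0],[0,-19.5,0,0,0,0,0],[0,-21.2,0,0,0,0,0],[0,-22,0,0,0,0,0],[0,-22,1,0,0,0,0],[0,-22,3,0,0,0,0],[0,-22,5,0,0,0,0],[0,-22,7,0,0,0,0],[0,-22,7.8,0,0,0,0],[0,-22,7.8,0,0,0,0],[0,-22,7.8,0,0,0,0],[0,-22,7.8,0,0,0,0],[0,-22,7.8,0,0,0,0]]])

```text
clock: 23.13
tool_pos: [0.505, 0.401, 0.1121]
orientation: [-179.9, -0.1, -0.0]
force: [-0.2, 0.3, -2.0]
opening: 0.0182
gripper_force: 30.0
```

```bash
python3 go.py 504.2 401.1 83 0; python3 -c "
from h import *
a=crop(snapshot('side'),235,110,66,75,8)
cv2.imwrite('pics/h6.png',a)"
```

```text
t 23.13 p [505.  401.  112.1] e [-1.799e+02 -9.000e-02 -2.000e-02] F [-0.2  0.3 -2. ] open 18.2 gf 30.0
shift [-0.09 -0.    2.91] turn [-0.1  -0.09 -0.02]
```

View pics/h6.png

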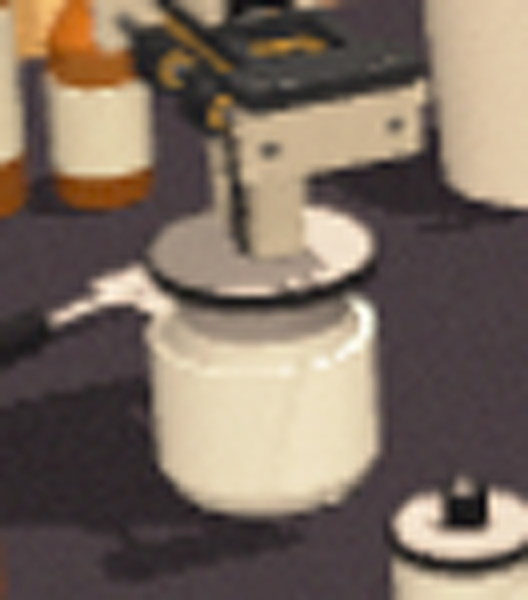

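Plate (columns 147–375) centred over the round pot (147–377); lowering.

Request:
play_rows(commands=[[[-0.05,0,0.5,0,0,0,0],[-0.05,0,1.0,0,0,0,0],[-0.05,0,1.4,0,0,0,0],[-0.05,0,1.7,0,0,0,0],[-0.05,0,2.0,0,0,0,0],[-0.05,0,2.3,0,0,0,0],[-0.05,0,2.4,0,0,0,0],[-0.05,0,2.4,0,0,0,0],[-0.05,0,2.4,0,0,0,0]]])

```text
clock: 23.93
tool_pos: [0.5039, 0.4007, 0.0865]
orientation: [180.0, -0.0, -0.0]
force: [0.3, 0.0, -2.4]
opening: 0.0181
gripper_force: 30.0
```

```bash
python3 go.py 504.2 401.1 83 0
```

```text
t 23.93 p [503.9 400.7  86.5] e [ 1.7999e+02 -0.0000e+00 -1.0000e-02] F [ 0.3  0.  -2.4] open 18.1 gf 30.0
shift [ 0.03 -0.04  0.35] turn [ 0.01 -0.   -0.01]
```

Request:
play_rows(commands=[[[0,0,0.1,0,0,0,0],[0,0,0.2,0,0,0,0],[0,0,0.25,0,0,0,0],[0,0,0.3,0,0,0,0],[0,0,0.3,0,0,0,0],[0,0,0.3,0,0,0,0]]])

```text
clock: 24.43
tool_pos: [0.5039, 0.4007, 0.0836]
orientation: [-180.0, -0.0, -0.0]
force: [0.4, 0.2, -2.5]
opening: 0.0177
gripper_force: 30.0
```

Not in contact yet; a little lower.

Request:
play_rows(commands=[[[0,0,0.05,0,0,0,0],[0,0,0.1,0,0,0,0],[0,0,0.1,0,0,0,0],[0,0,0.1,0,0,0,0]]])

```text
clock: 24.77
tool_pos: [0.5039, 0.4007, 0.0834]
orientation: [-180.0, -0.0, -0.0]
force: [-2.0, -1.3, 5.8]
opening: 0.0177
gripper_force: 30.0
```

Request:
play_rows(commands=[[[0,0,0,0,0,0,0.4],[0,0,0,0,0,0,0.4],[0,0,0,0,0,0,0.4],[0,0,0,0,0,0,0.4],[0,0,-0.5,0,0,0,0.5],[0,0,-1.5,0,0,0,0.5],[0,0,-3.5,0,0,0,0.5],[0,0,-7,0,0,0,0.5],[0,0,-11,0,0,0,0.5],[0,0,-12,0,0,0,0.5],[-8,20,-12,0,0,0,0.5],[-8,20,-12,0,0,0,0.5],[-8,20,-12,0,0,0,0.5],[-8,20,-12,0,0,0,0.5],[-8,20,-12,0,0,0,0.5],[-8,20,-12,0,0,0,0.5],[-8,20,-12,0,0,0,0.5],[-8,20,-12,0,0,0,0.5]]])

```text
clock: 26.27
tool_pos: [0.4243, 0.2007, 0.204]
orientation: [-179.9, -0.1, -0.0]
force: [0.1, -0.4, 0.1]
opening: 0.0441
gripper_force: 0.0
```

```bash
python3 go.py 640 0 30.5 0
python3 - <<'E'
from rims import *
t=snapshot('top');d=snapshot('side')
a=crop(d,235,120,66,66,6);b=crop(t,280,125,66,66,6)
cv2.imwrite('pics/h7.png',np.hstack([a,b]))
for th in (140,160,180,200):print(th,plate(t,(280,125,70,65),(300,157),.028,'r',th), plate(d,(235,120,66,66),(258,152),.08,'c',th))
# black grip
x,y,w,h=(300,145,28,26);k=8
g=cv2.resize(t["frame"][y:y+h,x:x+w].max(2),None,fx=k,fy=k,interpolation=cv2.INTER_CUBIC)
cs,_=cv2.findContours((g<150).astype(np.uint8),cv2.RETR_EXTERNAL,cv2.CHAIN_APPROX_NONE)
c=max(cs,key=cv2.contourArea).reshape(-1,2); print("grip",fit(toplane(t,topx(c,(x,y)),.036),'r'))
E
```

```text
t 26.27 p [424.3 200.7 204. ] e [-1.7988e+02 -1.2000e-01 -5.0000e-02] F [ 0.1 -0.4  0.1] open 44.1 gf 0.0
shift [21.55 20.09 17.35] turn [-0.12 -0.12 -0.05]
140 (array([644.3,  -0.9]), array([127.5,  89. ]), 64.5) (array([570.3, 505.6]), array([216.1, 356.4]), 134.4)
160 (array([644.2,  -0.9]), array([126.4,  88.1]), 64.4) (array([498.9, 425.7]), array([107.6, 138.9]), 14.4)
180 (array([644.1,  -0.8]), array([125.3,  87.1]), 64.3) (array([499.2, 426.6]), array([104. , 138.1]), 14.9)
200 (array([644. ,  -0.8]), array([123.9,  86. ]), 64.2) (array([504.6, 404.4]), array([84.1, 91.1]), 50.7)
grip (array([ 6.434e+02, -4.000e-01]), array([51.3, 20.2]), 63.7)
```

View pics/h7.png

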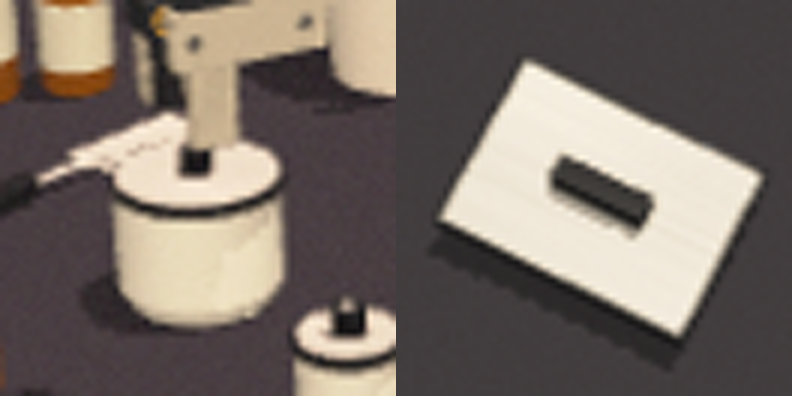

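```bash
python3 - <<'E'
from rims import *
t=snapshot('top');d=snapshot('side')
for z in (0,.03,.05,.06,.07,.08,.1): print(z,toplane(t,[[392,95],[300,97]],z).round(3).tolist(),toplane(d,[[450,207]],z).round(3).tolist())
print("legs base side",toplane(d,[[454,221],[361,166]],0).round(3).tolist(),get_obs()["joint_pos"].round(1))
E
python3 go.py 644.2 -0.9 31 64.4
```

```text
0 [[0.857, -0.234, 0.0], [0.843, 0.045, 0.0]] [[0.902, -0.111, -0.0]]
0.03 [[0.843, -0.228, 0.03], [0.829, 0.044, 0.03]] [[0.866, -0.148, 0.03]]
0.05 [[0.833, -0.224, 0.05], [0.819, 0.043, 0.05]] [[0.842, -0.172, 0.05]]
0.06 [[0.828, -0.222, 0.06], [0.814, 0.043, 0.06]] [[0.83, -0.184, 0.06]]
0.07 [[0.823, -0.22, 0.07], [0.809, 0.042, 0.07]] [[0.818, -0.196, 0.07]]
0.08 [[0.818, -0.218, 0.08], [0.804, 0.042, 0.08]] [[0.805, -0.208, 0.08]]
0.1 [[0.808, -0.214, 0.1], [0.795, 0.041, 0.1]] [[0.781, -0.233, 0.1]]
legs base side [[0.859, -0.18, 0.0], [0.807, 0.264, 0.0]] [ 49.5   1.9 -26.3   0.  -61.7  40.5]
t 26.47 p [424.2 201.6 202.6] e [ 1.8e+02 -0.0e+00  1.0e-02] F [0.8 0.7 0.7] open 43.6 gf 0.0
shift [21.99 20.25 17.16] turn [ 1.000e-02  0.000e+00 -6.439e+01]
```

Request:
play_rows(commands=[[[22,20.2,0,0,0,-64.4,0.5],[22,20.2,0,0,0,-64.4,0.5],[22,20.2,0,0,0,-64.4,0.5],[22,20.2,0,0,0,-64.4,0.5],[22,20.2,0,0,0,-64.4,0.5],[22,20.2,0,0,0,-64.4,0.5],[22,20.2,0,0,0,-64.4,0.5],[22,20.2,0,0,0,-64.4,0.5],[22,20.2,0,0,0,-64.4,0.5],[22,20.2,0,0,0,-64.4,0.5],[22,20.2,0,0,0,-64.4,0.5],[22,20.2,3,0,0,-64.4,0.5],[22,20.2,6,0,0,-64.4,0.5],[22,20.2,9,0,0,-64.4,0.5],[22,20.2,11.5,0,0,-64.4,0.5],[22,20.2,12.5,0,0,-64.4,0.5],[22,20.2,12.5,0,0,-64.4,0.5],[22,20.2,12.5,0,0,-64.4,0.5],[22,20.2,12.5,0,0,-64.4,0.5],[22,20.2,12.5,0,0,-64.4,0.5]]])

```text
clock: 28.13
tool_pos: [0.645, -0.001, 0.0796]
orientation: [179.9, -0.1, 64.4]
force: [-0.4, -0.8, 0.0]
opening: 0.0441
gripper_force: 0.0
```

```bash
python3 go.py 644.2 -0.9 31 64.4
```

```text
t 28.13 p [645.   -1.   79.6] e [ 1.7985e+02 -1.1000e-01  6.4380e+01] F [-0.4 -0.8  0. ] open 44.1 gf 0.0
shift [-0.04 -0.09  4.86] turn [ 0.15 -0.11 -0.02]
```

Request:
play_rows(commands=[[[0,-0.05,2,0,0,0,0.5],[0,-0.05,3.5,0,0,0,0.5],[0,-0.05,4.3,0,0,0,0.5],[0,-0.05,4.6,0,0,0,0.5],[0,-0.05,4.65,0,0,0,0.5],[0,-0.05,4.65,0,0,0,0.5],[0,-0.05,4.65,0,0,0,0.5],[0,-0.05,4.65,0,0,0,0.5]]])

```text
clock: 28.8
tool_pos: [0.6439, -0.0011, 0.032]
orientation: [179.9, -0.1, 64.4]
force: [-0.3, 0.0, 0.3]
opening: 0.0438
gripper_force: 0.0
```

```bash
python3 go.py 644.2 -0.9 31 64.4
```

```text
t 28.8 p [643.9  -1.1  32. ] e [ 1.7993e+02 -5.0000e-02  6.4390e+01] F [-0.3  0.   0.3] open 43.8 gf 0.0
shift [0.03 0.02 0.1 ] turn [ 0.07 -0.05 -0.01]
```

Request:
play_rows(commands=[[[0,0,0.1,0,0,0,0],[0,0,0.1,0,0,0,0],[0,0,0.1,0,0,0,0],[0,0,0.1,0,0,0,0],[0,0,0.1,0,0,0,0],[0,0,0.1,0,0,0,0],[0,0,0.1,0,0,0,0],[0,0,0.1,0,0,0,0],[0,0,-1,0,0,0,0],[0,0,-3,0,0,0,0],[0,0,-6,0,0,0,0],[0,0,-9,0,0,0,0],[0,0,-11.5,0,0,0,0],[0,0,-12,0,0,0,0],[0,0,-12,0,0,0,0],[0,0,-12,0,0,0,0],[0,0,-12,0,0,0,0]]])

```text
clock: 30.22
tool_pos: [0.6421, -0.0013, 0.1494]
orientation: [-179.9, 0.1, 64.4]
force: [-0.1, -0.5, -3.1]
opening: 0.0137
gripper_force: 30.0
```

```bash
python3 go.py 504 -155.9 152 -5.8;python3 go.py 504 -40 152 -5.8
```

```text
t 30.22 p [642.1  -1.3 149.4] e [-1.7986e+02  8.0000e-02  6.4360e+01] F [-0.1 -0.5 -3.1] open 13.7 gf 30.0
shift [-19.91  -5.76  -0.22] turn [-7.000e-02  1.500e-01  7.016e+01]
t 30.22 p [642.1  -1.3 149.4] e [-1.7986e+02  8.0000e-02  6.4360e+01] F [-0.1 -0.5 -3.1] open 13.7 gf 30.0
shift [ -9.46 -10.77  -0.22] turn [-7.000e-02  1.500e-01  7.016e+01]
```

Request:
play_rows(commands=[[[-2,-2.5,0,0,0,6,0],[-5,-5.5,0,0,0,12,0],[-7.5,-8.5,0,0,0,18,0],[-9.5,-10.6,0,0,0,24,0],[-12,-9.5,0,0,0,30,0],[-14.5,-8.3,0,0,0,36,0],[-17,-7.1,0,0,0,42,0],[-19,-6.2,0,0,0,48,0],[-19.9,-5.8,0,0,0,54,0],[-19.9,-5.8,0,0,0,60,0],[-19.9,-5.8,0,0,0,66,0],[-19.9,-5.8,0,0,0,70.2,0],[-19.9,-5.8,0,0,0,70.2,0],[-19.9,-5.8,0,0,0,70.2,0],[-19.9,-5.8,0,0,0,70.2,0],[-19.9,-5.8,0,0,0,70.2,0],[-19.9,-5.8,0,0,0,70.2,0]]])

```text
clock: 31.63
tool_pos: [0.5048, -0.1554, 0.1509]
orientation: [180.0, 0.0, -5.7]
force: [-0.1, 0.6, -1.9]
opening: 0.0137
gripper_force: 30.0
```

```bash
python3 go.py 504 -155.9 88 -5.8
```

```text
t 31.63 p [ 504.8 -155.4  150.9] e [ 1.80e+02  2.00e-02 -5.74e+00] F [-0.1  0.6 -1.9] open 13.7 gf 30.0
shift [-0.08  0.05  6.29] turn [0.   0.02 0.06]
```

Request:
play_rows(commands=[[[-0.05,0,2,0,0,0,0],[-0.05,0,4,0,0,0,0],[-0.05,0,5.6,0,0,0,0],[-0.05,0,6.1,0,0,0,0],[-0.05,0,6.2,0,0,0,0],[-0.05,0,6.2,0,0,0,0],[-0.05,0,6.2,0,0,0,0],[-0.05,0,6.2,0,0,0,0]]])

```text
clock: 32.3
tool_pos: [0.5053, -0.1555, 0.0902]
orientation: [-180.0, -0.1, -5.8]
force: [-0.1, 0.4, -2.0]
opening: 0.0135
gripper_force: 30.0
```

```bash
python3 go.py 504 -155.9 63 -5.8; python3 -c "
from h import *
a=crop(snapshot('side'),300,190,90,80,6)
cv2.imwrite('pics/h8.png',a)"
```

```text
t 32.3 p [ 505.3 -155.5   90.2] e [-1.7999e+02 -1.1000e-01 -5.8000e+00] F [-0.1  0.4 -2. ] open 13.5 gf 30.0
shift [-0.13  0.05  2.72] turn [-0.01 -0.11 -0.  ]
```

View pics/h8.png

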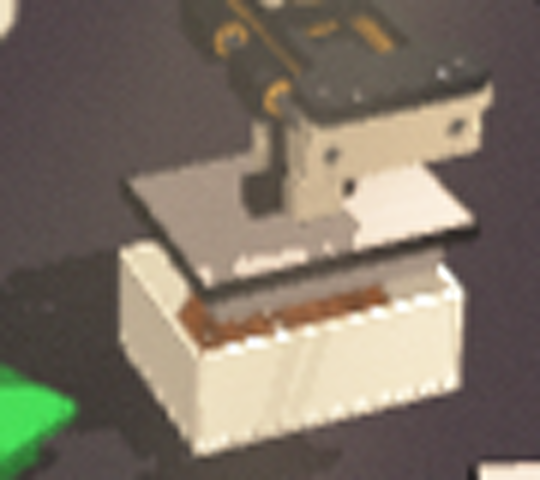

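Lid corners (125,182), (207,290), (475,228) sit a uniform offset above the pot's (121,245), (197,352), (463,290): aligned; lowering.

Request:
play_rows(commands=[[[-0.05,0,0.5,0,0,0,0],[-0.05,0,0.9,0,0,0,0],[-0.05,0,1.2,0,0,0,0],[-0.05,0,1.5,0,0,0,0],[-0.05,0,1.8,0,0,0,0],[-0.05,0,2.1,0,0,0,0],[-0.05,0,2.2,0,0,0,0],[-0.05,0,2.2,0,0,0,0],[-0.05,0,2.2,0,0,0,0]]])

```text
clock: 33.1
tool_pos: [0.504, -0.1555, 0.067]
orientation: [180.0, 0.0, -5.8]
force: [-0.3, -0.6, -2.6]
opening: 0.014
gripper_force: 30.0
```

```bash
python3 go.py 504 -155.9 63 -5.8
```

```text
t 33.1 p [ 504.  -155.5   67. ] e [ 1.80e+02  1.00e-02 -5.82e+00] F [-0.3 -0.6 -2.6] open 14.0 gf 30.0
shift [0.01 0.04 0.4 ] turn [ 0.    0.01 -0.02]
```

Request:
play_rows(commands=[[[0,0,0.1,0,0,0,0],[0,0,0.2,0,0,0,0],[0,0,0.3,0,0,0,0],[0,0,0.35,0,0,0,0],[0,0,0.35,0,0,0,0],[0,0,0.35,0,0,0,0]]])

```text
clock: 33.6
tool_pos: [0.5039, -0.1555, 0.0636]
orientation: [180.0, 0.0, -5.8]
force: [-0.4, 0.4, -2.4]
opening: 0.0138
gripper_force: 30.0
```

Request:
play_rows(commands=[[[0,0,0.05,0,0,0,0],[0,0,0.1,0,0,0,0],[0,0,0.1,0,0,0,0],[0,0,0.1,0,0,0,0]]])

```text
clock: 33.93
tool_pos: [0.5039, -0.1555, 0.0625]
orientation: [180.0, 0.0, -5.8]
force: [0.6, -0.0, -2.9]
opening: 0.0139
gripper_force: 30.0
```

Request:
play_rows(commands=[[[0,0,0.05,0,0,0,0],[0,0,0.1,0,0,0,0],[0,0,0.1,0,0,0,0],[0,0,0.1,0,0,0,0]]])

```text
clock: 34.27
tool_pos: [0.504, -0.1554, 0.0623]
orientation: [180.0, -0.0, -5.8]
force: [-2.4, 2.5, 5.8]
opening: 0.0135
gripper_force: 30.0
```

Request:
play_rows(commands=[[[0,0,0,0,0,0,0.4],[0,0,0,0,0,0,0.4],[0,0,0,0,0,0,0.4],[0,0,0,0,0,0,0.4],[0,0,-0.5,0,0,0,0.5],[0,0,-1.5,0,0,0,0.5],[0,0,-3.5,0,0,0,0.5],[0,0,-7,0,0,0,0.5],[0,0,-11,0,0,0,0.5],[0,0,-15,0,0,0,0.5],[-1,-20,-17,0,0,0,0.5],[-1,-20,-17,0,0,0,0.5],[-1,-20,-17,0,0,0,0.5],[-1,-20,-17,0,0,0,0.5],[-1,-20,-17,0,0,0,0.5],[-1,-20,-17,0,0,0,0.5],[-1,-20,-17,0,0,0,0.5],[-1,-20,-17,0,0,0,0.5]]])

```text
clock: 35.77
tool_pos: [0.5141, 0.0447, 0.2322]
orientation: [-180.0, -0.0, -5.8]
force: [-0.1, -0.5, 0.8]
opening: 0.0437
gripper_force: 0.0
```

Run:
```python
from rims import *
t=snapshot('top');d=snapshot('side')
cv2.imwrite('pics/h9.png',crop(d,230,110,200,200,3))
print(plate(t,(335,170,66,70),(357,205),.060,'r',170),plate(d,(305,205,80,60),(330,235),.060,'r',170),plate(d,(365,245,60,60),(390,280),.068,'r',160))
```

```text
(array([ 506.5, -156.5]), array([ 88.1, 126. ]), 84.1) (array([ 505.8, -154.2]), array([ 86.3, 125.5]), 84.3) (array([ 504.5, -376.6]), array([74. , 73.8]), 64.0)
```

View pics/h9.png

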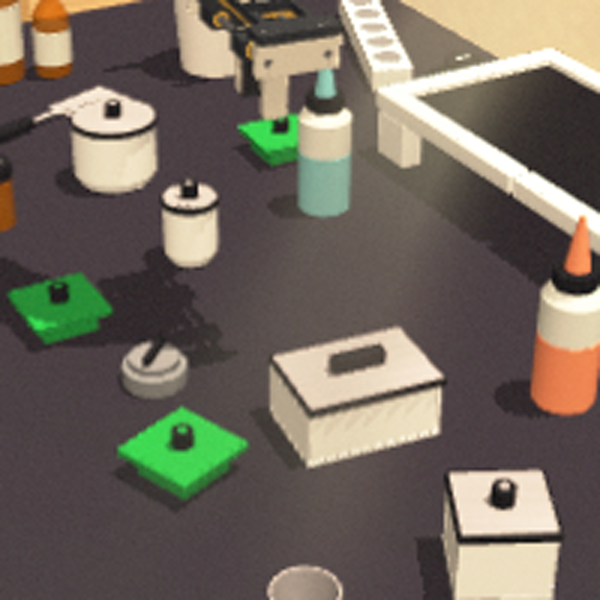

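All four pots are covered, with the lids flat and straight, both bottles are upright, and the gripper is clear. Handing in.

```bash
python3 -c "
from plant import *
print(close_job())"
```

```text
the job is handed in; nothing more can be done
None
```

All four lids came off the stack from the top down and now sit flat and straight on their own pots, both bottles are still standing, and the job was handed in at about 36 s of the 128 s allowed.

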